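# Close up an archive case: inner flap down, then lid

## Robot

A 6-joint arm with a two-finger parallel gripper is mounted at the origin on the work surface. World frame = base frame: x ahead of the robot, y to its left, z up, the work surface at z = 0. Lengths are in m, angles in rad, forces in N, time in s.
With the tool pointing down it reaches from about 0.4 to 0.925 m from the base axis. Payload 12.5 kg.
Tool frame: the origin (TCP) lies midway between the tips of the shut fingers; the grasp point (between the pads) lies 19 mm behind it; z points along the fingers, y is the direction in which the jaws open and shut (so a half turn about z gives the same grasp; the last joint's range is limited). The gripper opens to 95 mm and grips with 3 to 60 N. Pads are 20 mm wide; open, the fingers measure 119 mm over their backs; the gripper's body (75 mm by 180 mm) begins 59 mm behind the grasp point.
Start: joints at [1.134, 0.491, 1.559, -0, 1.092, -0.106], TCP at [0.203, 0.591, 0.215] pointing down, gripper open.
Joint ranges: [-3.1, 3.1], [-0.84, 2.19], [0.05, 2.79], [-1.13, 4.28], [0.06, 2.93], [-2.69, 2.69]. Speed limits (rad/s): [2.22, 2.22, 2.79, 3.14, 3.14, 3.14].

## Interface

Orientations are given as a unit quaternion [x, y, z, w].
In Python, from plant import arm gives the robot as it stands.
- The arm moves only by the tool step_arm, never from a script. Its argument "rows" is a list of rows, each a list of 6 numbers: the shift along the tool's x, y, z in units of 25 mm (1.0 is 25 mm), then the turn, a rotation vector about the tool's x, y, z in units of 6 degrees (1.0 is 6 degrees). A call has 1 to 5 rows; each row shifts and turns the commanded pose from where the row before left it, along the tool's axes as they then stand; what a row does not reach is not made up. A row lasts 1/12 s, in which the tool goes at most 41.7 mm and 7.16 degrees, less where a joint would pass 70% of its speed; a pose out of reach is approached as far as the arm can. A call is refused whole if a number of a shift passes 1 or a number of a turn 1, either way. A call with a gripper value outside its range is refused whole. "jaw" is the closure, from -1 (fully open) to 1 (shut), set as the call begins (left out, the last holds). The fingers move at their own pace and stop on an object; "newtons" is the grip in N (left out, the last holds). Time passes only in rows, so rows that do not move let the fingers close. It gives the time, the measured TCP pose, the force and the opening at its end, in the units of the state.
- arm.observe(): the state, without advancing time (a new reading comes with each control period).
- arm.camera(name): name is "scene" or "top"; returns the picture (400x640x3 uint8, red, green, blue); there is no depth.
- arm.camera_params(name): a dict with "fov_y" (degrees; the focal length in pixels is half the picture's height over the tangent of half this angle, whatever the lens; pixels are square), "cx", "cy" (the principal point, pixels), "rvec" (rotation vector, rad) and "tvec" (3), from world to camera coordinates, as OpenCV has them. Camera axes: x right, y down, z forward; pixel columns grow to the right and rows downward; lengths in m; the calibration is good to about 2 mm. A picture is of the moment at which its call begins. camera_params takes no time and is no camera call.
- arm.hand_in(): hands the job in, once; it reports no verdict.
The state is a dict: "t": time; "joint_pos": joint angles; "joint_velocities": joint speeds; "tau": joint torques, N m; "eef_pos": TCP position; "ee_rot": TCP orientation; "force": force on the tool from outside, world axes, zero at the start; "wrist_torque": the same for the moment, N m; "width": finger opening in m.
Only numpy, scipy, OpenCV 4.12 (cv2) and the standard library are available. Lean on these libraries where they do the work, as an engineer would, in place of code of your own. Each camera call takes 0.05 s, during which the arm holds its last target.

## Task

Pack up the blue archive case of model parts: first fold its upright white inner flap down flat over the columns, then swing the open blue lid fully shut over it. Only push or press with the fingers; do not grip the flap or the lid, do not swing the lid down while the flap is still up, and leave the small model parts in the case and everything else on the table where they are.

Things in the scene. Friction and masses are not known exactly. Their poses are not given: they have to be found in the camera images.
- case: Blue archive case fixed to the table: open tray 260 mm (its x) by 180 (its y) by 60 high, walls 6 mm. Origin: centre of its underside. x runs along both hinges, +y points to the lid's hinge side, z up; yaw within 0.4 rad, at 0 its axes are the world's. Brass plate on the -x face. Model columns lie under the flap's place (y below 20 mm), two capitals in the open strip beside it (y 24 to 84).
- flap (a joint): Angle of the white inner flap in rad: 0 = folded down flat inside the case (mechanical stop), 1.57 = upright, up to 1.8 = leaning outwards. Friction hinge: it stays where it is left, and moves with at most 2 N near its free edge. No spring.
- flap_hinge (a point): Middle of the flap's hinge line (parallel to the case's x): case y -77 mm, z 44 mm, just inside the -y wall, 16 mm below the rim. Rigid white panel 236 mm along the hinge, 99 mm to its free edge, 6 mm thick. Its outer white face, 6 mm off the hinge line, looks to case -y when upright; folded flat it is the top, 50 mm above the table, spanning y -77 to +22. Felt on the other face.
- flap_edge (a point): Middle of the flap's free edge, 99 mm from the hinge line, mid-thickness, beside a red tab. It is about 143 mm above the table when the flap is upright.
- lid (a joint): Angle of the blue lid in rad: 0 = fully shut on the case (mechanical stop), 1.57 = upright, up to 2.0 = leaning outwards beyond its hinge. Stiff friction hinge: it stays at any angle; needs up to 5 N pushed near the free edge to swing it. No spring or latch.
- lid_hinge (a point): Middle of the lid's hinge line (parallel to the case's x): case y +90 mm, z 60.5 mm, on top of the +y wall. The lid is a flat rigid panel 260 mm along the hinge, 180 mm from hinge to free edge, 9 mm thick. Its outer blue face, 9 mm off the hinge line, looks to the case's +y when upright and is 69.5 mm above the table when shut. Grey felt on the inner face.
- lid_edge (a point): Middle of the lid's free edge (aluminium trim), 180 mm from the hinge line, 6 mm off it towards the outer face. About 240 mm above the table when the lid is upright.
- capital0: Loose brown model capital, 26 mm wide, 24 mm high, standing in the case beside the columns. Origin: centre of its underside. Leave it.
- capital1: A second loose brown capital like capital0, also in the case. Leave it.
- moulding: Loose brown moulding strip 30 x 150 x 22 mm (long along its y), lying on the table along the flap's side of the case. Origin: centre of its underside. Leave it.
- column: Loose brown model column standing upright by the case's +x end, 40 mm wide, 110 mm high. Origin: centre of its underside. Leave it.
- jar: Amber jar with a white cap, 48 mm across, 60 mm high, on the flap's side of the case near its +x corner. Origin: centre of its underside. Leave it.
- loupe: Black loupe, 46 mm across, 36 mm high, on the table to the left or right. Origin: centre of its underside. Leave it.
- brush: Flat hand brush lying on the table to the left or right. Origin: under its middle. Leave it.
- swatchbox: Small brown cardboard box 90 x 70 x 50 mm on the table to the left. Origin: centre of its underside. Leave it.

How it is judged:
By the outcome, as a careful person would: the job done as asked, in the order asked, and still so for the second after the job is handed in, with the robot touching nothing.
It also fails if it takes over 56 s, if anything falls off the work surface, if the arm or the gripper's body presses on something with over 40 N, if the wrist force passes 120 N, or if a joint passes its speed limit or range.

## Working session

There is one attempt and no reset: what is moved stays moved. The work goes in short steps, Python scripts to look and compute and a tool call to move; the robot and the scene stay as the last step left them, time stands still between calls to the robot, and variables do not carry over. Pictures are saved under pics/ and viewed, and the job is handed in when it is done.

Besides the shell and the picture viewer there is one more tool, called after ">>>" in YAML: its name, and indented under it one key for each argument. step_arm: Moves the arm, as the interface text tells. Its arguments: {"type":"object","properties":{"rows":{"type":"array"},"jaw":{"type":"number"},"newtons":{"type":"number"}},"required":["rows"]}

```bash
ls; mkdir -p pics; python3 - <<'E'
from plant import arm
import cv2
s=arm.observe(); print(s)
for n in("scene","top"):
    p=arm.camera_params(n); print(n,p)
    cv2.imwrite(f"pics/{n}0.png",arm.camera(n)[:,:,::-1])
E
```

```text
pics
{'t': 0.0, 'joint_pos': array([ 1.13441333e+00,  4.91549470e-01,  1.55948430e+00,  3.92740065e-05,
        1.09169714e+00, -1.05603320e-01]), 'joint_velocities': array([ 0.00090072,  0.00023658,  0.00016196,  0.0006639 , -0.0016104 ,
        0.00058872]), 'tau': array([ 1.73982335e-03, -6.12648940e+01, -2.58189690e+01,  6.92908466e-02,
        4.81537613e-02, -1.07557696e-04]), 'eef_pos': array([0.20284888, 0.59089143, 0.21405602]), 'ee_rot': array([ 1.64645776e-01,  9.86352596e-01, -5.43693212e-04, -1.69133791e-04]), 'force': array([-0.23707928, -0.41170282, -0.13706076]), 'wrist_torque': array([-0.0253966 , -0.0065244 ,  0.00402435]), 'width': 0.09567959110281793}
scene {'fov_y': 47.87421904651448, 'cx': 318.43204947817316, 'cy': 200.74579696752355, 'rvec': array([ 1.30258557,  2.49561566, -0.66327981]), 'tvec': array([ 0.32353716, -0.39802431,  1.44471602])}
top {'fov_y': 53.72542231882101, 'cx': 314.03495484378686, 'cy': 198.51437426894464, 'rvec': array([ 2.15599906, -2.16989017,  0.14538801]), 'tvec': array([-0.00157646,  0.56324002,  1.17793834])}
```

View pics/scene0.png

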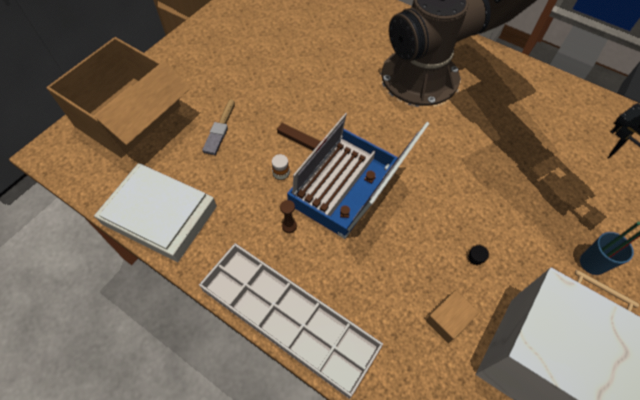

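View pics/top0.png

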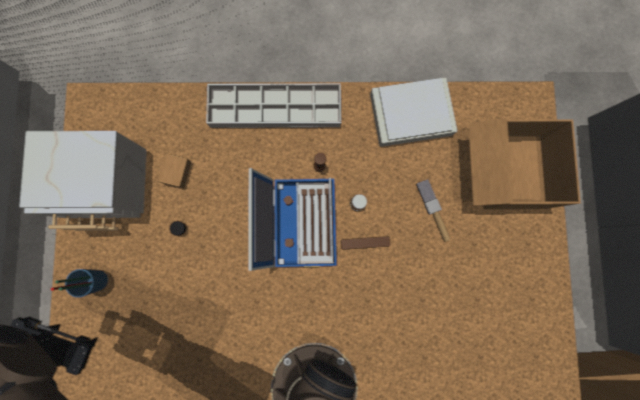

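The case sits at about (305,222) in the top view. The lid is on the left (world +y) leaning outwards, the flap upright on the right, and the moulding, jar and column are nearby. I'll enlarge both views to fit the pose.

```bash
python3 - <<'E'
import cv2
a=cv2.imread('pics/top0.png')[155:285,235:405]; cv2.imwrite('pics/topc.png',cv2.resize(a,None,fx=4.6,fy=4.6,interpolation=cv2.INTER_CUBIC))
a=cv2.imread('pics/scene0.png')[105:245,260:440]; cv2.imwrite('pics/scenec.png',cv2.resize(a,None,fx=4.2,fy=4.2,interpolation=cv2.INTER_CUBIC))
E
```

```text
(no output)
```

View pics/topc.png

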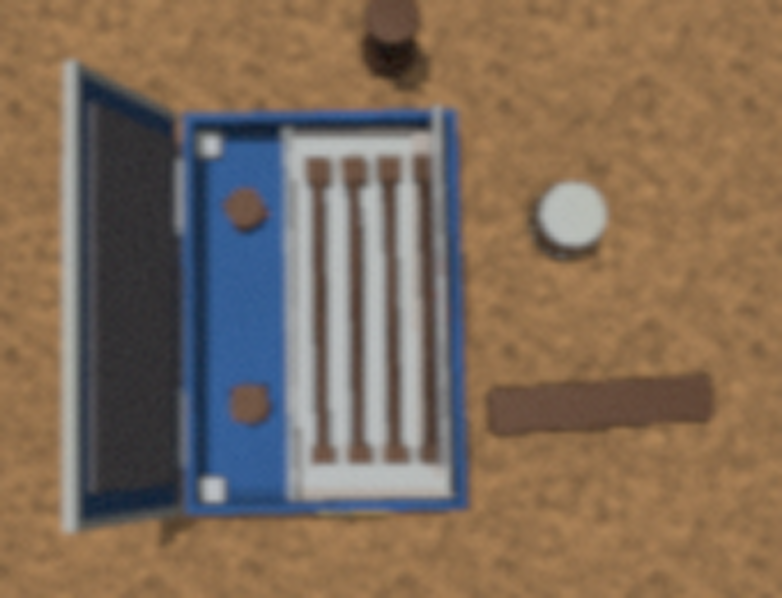

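View pics/scenec.png

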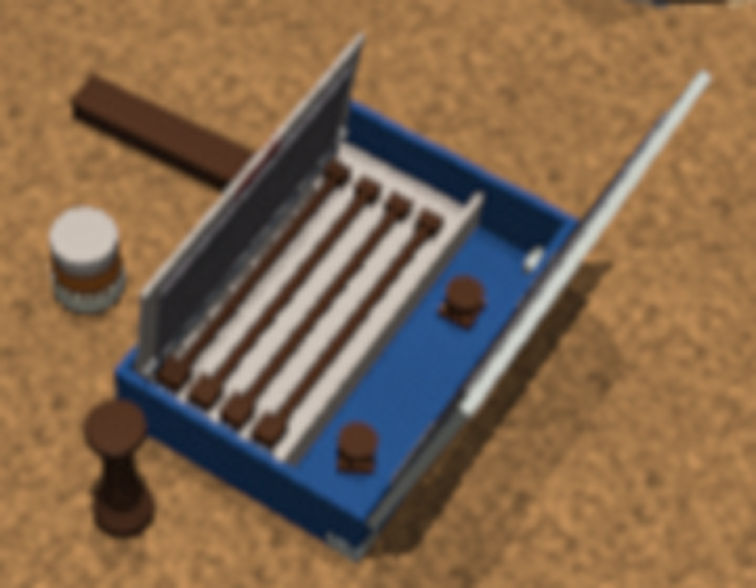

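```bash
cat > h.py <<'E'
import numpy as np,cv2
from scipy.optimize import least_squares
from plant import arm
P={n:arm.camera_params(n) for n in("scene","top")}
def proj(n,X):
    p=P[n]; f=200/np.tan(np.radians(p["fov_y"])/2)
    K=np.array([[f,0,p["cx"]],[0,f,p["cy"]],[0,0,1.]])
    return cv2.projectPoints(np.atleast_2d(np.array(X,float)),p["rvec"],p["tvec"],K,None)[0][:,0]
def lidpt(x,r,o,a): # r along panel, o toward outer face
    return [x,.09-r*np.cos(a)+o*np.sin(a),.0605+r*np.sin(a)+o*np.cos(a)]
def flappt(x,r,o,a):
    return [x,-.077+r*np.cos(a)-o*np.sin(a),.044+r*np.sin(a)+o*np.cos(a)]
def c2w(q,c):
    c=np.atleast_2d(c);s,k=np.sin(q[2]),np.cos(q[2])
    return np.c_[q[0]+k*c[:,0]-s*c[:,1],q[1]+s*c[:,0]+k*c[:,1],c[:,2]]
E
cat > fit.py <<'E'
from h import *
T=lambda u,v:((u+.5)/4.6-.5+235,(v+.5)/4.6-.5+155)
S=lambda u,v:((u+.5)/4.2-.5+260,(v+.5)/4.2-.5+105)
def model(q):
    rim=lambda x,y:[x*.13,y*.09,.06]
    L=lambda x:lidpt(x*.13,.18,.006,q[3]); F=lambda x:flappt(x*.118,.099,.003,q[4])
    return [("top",rim(1,1),T(184,114)),("top",rim(1,-1),T(456,110)),("top",rim(-1,-1),T(467,507)),("top",rim(-1,1),T(183,513)),
     ("top",L(1),T(71,62)),("top",L(-1),T(68,532)),("top",F(1),T(438,108)),("top",F(-1),T(447,497)),
     ("scene",rim(1,-1),S(120,372)),("scene",rim(-1,1),S(575,220)),
     ("scene",L(-1),S(706,75)),("scene",L(1),S(467,410)),("scene",F(-1),S(361,40)),("scene",F(1),S(148,297))]
def res(q):
    return np.concatenate([proj(n,c2w(q,X))[0]-m for n,X,m in model(q)])
r=least_squares(res,[.5,0,0,1.8,1.57],loss="soft_l1")
print(r.x); print(res(r.x).reshape(-1,2).round(1))
np.save("q.npy",r.x)
E
python3 fit.py
```

```text
[0.48992219 0.02385137 0.01341038 1.80681011 1.49057265]
[[-0.6  0.1]
 [-0.2 -0.1]
 [-0.2  0.6]
 [ 0.3  0.6]
 [-0.7  0.2]
 [ 0.   0.2]
 [-0.8 -0.5]
 [-0.6 -0.2]
 [-2.1 -0.2]
 [ 0.7 -0.2]
 [-0.4  0.1]
 [-0.5  0.4]
 [ 0.2 -1.3]
 [-1.5 -0.2]]
```

Good fit: case at (0.490, 0.024), yaw about 0.013, lid about 1.81, flap about 1.49. I'll close the fingers, raise the tool, and turn it so tool x runs along case y.

>>> step_arm:
  rows:
    - [0, 0, -1, 0, 0, 1]
    - [0, 0, -1, 0, 0, 1]
    - [0, 0, -1, 0, 0, 1]
    - [0, 0, -1, 0, 0, 1]
    - [0, 0, -1, 0, 0, 1]
  jaw: 1
  newtons: 20

```text
t: 0.52
eef_pos: [0.2029, 0.5909, 0.3406]
ee_rot: [0.417, 0.909, -0.0, -0.0]
force: [0.5, -0.3, 0.1]
width: 0.0671
```

>>> step_arm:
  rows:
    - [0, 0, 0, 0, 0, 1]
    - [0, 0, 0, 0, 0, 1]
    - [0, 0, 0, 0, 0, 1]
    - [0, 0, 0, 0, 0, 1]
    - [0, 0, 0, 0, 0, 1]

```text
t: 0.93
eef_pos: [0.203, 0.591, 0.3393]
ee_rot: [0.638, 0.77, -0.0, 0.0]
force: [0.4, 1.2, -0.4]
width: 0.0338
```

>>> step_arm:
  rows:
    - [0, 0, 0, 0, 0, 1]
    - [0, 0, 0, 0, 0, 0.7]

```text
t: 1.1
eef_pos: [0.2029, 0.591, 0.3393]
ee_rot: [0.704, 0.71, -0.0, 0.0]
force: [-0.1, 0.5, -0.5]
width: 0.0205
```

>>> step_arm:
  rows:
    - [-1, 0.5, 0, 0, 0, 0]
    - [-1, 0.5, 0, 0, 0, 0]
    - [-1, 0.5, 0, 0, 0, 0]
    - [-1, 0.5, 0, 0, 0, 0]
    - [-1, 0.5, 0, 0, 0, 0]

```text
t: 1.52
eef_pos: [0.2676, 0.4658, 0.3393]
ee_rot: [0.702, 0.712, -0.0, 0.0]
force: [0.8, 0.4, -0.1]
width: 0.0001
```

>>> step_arm:
  rows:
    - [-1, 0.5, 0, 0, 0, 0]
    - [-1, 0.5, 0, 0, 0, 0]
    - [-1, 0.5, 0, 0, 0, 0]
    - [-1, 0.5, 0, 0, 0, 0]
    - [-1, 0.5, 0, 0, 0, 0]

```text
t: 1.93
eef_pos: [0.3319, 0.3417, 0.3395]
ee_rot: [0.702, 0.712, -0.0, -0.0]
force: [0.0, 0.3, 0.0]
width: 0.0006
```

>>> step_arm:
  rows:
    - [-1, 0.4, 0, 0, 0, 0]
    - [-1, 0.4, 0, 0, 0, 0]
    - [-1, 0.4, 0, 0, 0, 0]
    - [-1, 0.4, 0, 0, 0, 0]
    - [-1, 0.4, 0, 0, 0, 0]

```text
t: 2.35
eef_pos: [0.3836, 0.2175, 0.3395]
ee_rot: [0.702, 0.712, -0.0, -0.0]
force: [-0.8, 0.5, -0.0]
width: 0.0003
```

>>> step_arm:
  rows:
    - [-1, 0.4, 0, 0, 0, 0]
    - [-1, 0.4, 0, 0, 0, 0]
    - [-1, 0.4, 0, 0, 0, 0]
    - [-1, 0.4, 0, 0, 0, 0]
    - [-1, 0.4, 0, 0, 0, 0]

```text
t: 2.77
eef_pos: [0.4355, 0.0932, 0.3395]
ee_rot: [0.702, 0.712, -0.0, -0.0]
force: [-0.1, 0.6, 1.0]
width: 0.0006
```

>>> step_arm:
  rows:
    - [-1, 0.4, 0, 0, 0, 0]
    - [-1, 0.4, 0, 0, 0, 0]
    - [-1, 0.4, 0, 0, 0, 0]
    - [-1, 0.4, 0, 0, 0, 0]
    - [-1, 0.4, 0, 0, 0, 0]

```text
t: 3.18
eef_pos: [0.4874, -0.0311, 0.3394]
ee_rot: [0.702, 0.712, -0.0, -0.0]
force: [-0.2, 0.4, 0.1]
width: 0.0004
```

>>> step_arm:
  rows:
    - [-1, 0, 0, 0, 0, 0]
    - [-1, 0, 0, 0, 0, 0]
    - [-0.8, 0, 0, 0, 0, 0]
    - [0, 0, 1, 0, 0, 0]
    - [0, 0, 1, 0, 0, 0]

```text
t: 3.6
eef_pos: [0.4884, -0.101, 0.2894]
ee_rot: [0.703, 0.712, 0.0, 0.001]
force: [0.3, -0.6, -0.8]
width: 0.0007
```

>>> step_arm:
  rows:
    - [0, 0, 1, 0, 0, 0]
    - [0, 0, 1, 0, 0, 0]
    - [0, 0, 1, 0, 0, 0]
    - [0, 0, 1, 0, 0, 0]
    - [0, 0, 1, 0, 0, 0]

```text
t: 4.02
eef_pos: [0.488, -0.0996, 0.1634]
ee_rot: [0.702, 0.712, -0.0, -0.0]
force: [1.0, -0.4, -0.7]
width: 0.0002
```

>>> step_arm:
  rows:
    - [0, 0, 1, 0, 0, 0]
    - [0, 0, 0.6, 0, 0, 0]
    - [0, 0, 0, 0, 0, 0]

```text
t: 4.27
eef_pos: [0.4868, -0.0993, 0.1219]
ee_rot: [0.702, 0.712, -0.001, -0.002]
force: [-0.1, -0.7, -0.0]
width: 0.0007
```

```bash
python3 - <<'E'
from h import *
cv2.imwrite("pics/s1.png",cv2.resize(arm.camera("scene")[40:260,220:460],None,fx=2.6,fy=2.6)[:,:,::-1])
q=np.load("q.npy")
# TCP waypoints for flap, r=.082
for a in [1.49,1.4,1.2,1,.8,.6,.4,.2,0]:
    c=flappt(0,.082,.006,a); c[1]-=.010
    print("flap",a,c2w(q,c).round(4)[0])
for a in [1.81,1.57,1.4,1.2,1,.8,.6,.4,.2,0]:
    c=lidpt(0,.15,.009,a); c[1]+=.010
    print("lid",a,c2w(q,c).round(4)[0])
E
```

```text
flap 1.49 [ 0.4911 -0.0625  0.1262]
flap 1.4 [ 0.491  -0.0551  0.1258]
flap 1.2 [ 0.4908 -0.039   0.1226]
flap 1 [ 0.4906 -0.0239  0.1162]
flap 0.8 [ 0.4904 -0.0103  0.107 ]
flap 0.6 [0.4902 0.0011 0.0953]
flap 0.4 [0.4901 0.01   0.0815]
flap 0.2 [0.49   0.016  0.0662]
flap 0 [0.49   0.0189 0.05  ]
lid 1.81 [0.488  0.1681 0.2041]
lid 1.57 [0.4885 0.1327 0.2105]
lid 1.4 [0.4888 0.1072 0.2098]
lid 1.2 [0.4892 0.0779 0.2036]
lid 1 [0.4896 0.0504 0.1916]
lid 0.8 [0.4899 0.0258 0.1744]
lid 0.6 [0.4902 0.0051 0.1526]
lid 0.4 [ 0.4904 -0.0108  0.1272]
lid 0.2 [ 0.4905 -0.0214  0.0991]
lid 0 [ 0.4906 -0.0261  0.0695]
```

View pics/s1.png

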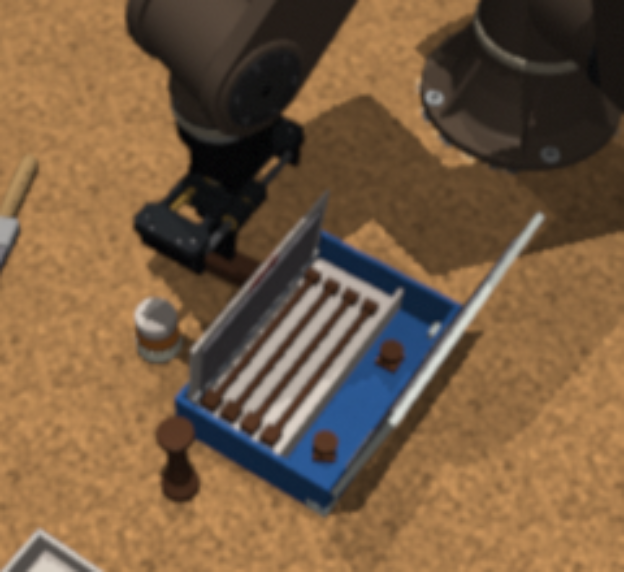

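Clear: the fingers are behind the flap with nothing under them, and the lid stays untouched. Now I'll push the flap along its arc.

>>> step_arm:
  rows:
    - [0.5, 0, 0, 0, 0, 0]
    - [0.5, 0, 0, 0, 0, 0]
    - [0.5, 0, 0, 0, 0, 0]
    - [0.3, 0, 0, 0, 0, 0]
    - [0.3, 0, 0, 0, 0, 0]

```text
t: 4.73
eef_pos: [0.4876, -0.0459, 0.1253]
ee_rot: [0.701, 0.713, 0.0, 0.0]
force: [0.5, -0.8, -0.6]
width: 0.0004
```

>>> step_arm:
  rows:
    - [0.3, 0, 0, 0, 0, 0]
    - [0.3, 0, 0.1, 0, 0, 0]
    - [0.3, 0, 0.1, 0, 0, 0]
    - [0.3, 0, 0.2, 0, 0, 0]
    - [0.3, 0, 0.2, 0, 0, 0]

```text
t: 5.15
eef_pos: [0.487, -0.009, 0.1092]
ee_rot: [0.702, 0.712, 0.0, 0.0]
force: [0.2, -0.9, 0.7]
width: 0.0007
```

>>> step_arm:
  rows:
    - [0.25, 0, 0.25, 0, 0, 0]
    - [0.25, 0, 0.3, 0, 0, 0]
    - [0.2, 0, 0.3, 0, 0, 0]
    - [0.2, 0, 0.3, 0, 0, 0]
    - [0.1, 0, 0.3, 0, 0, 0]

```text
t: 5.57
eef_pos: [0.4863, 0.0159, 0.0724]
ee_rot: [0.702, 0.712, -0.0, -0.0]
force: [0.9, 0.3, 0.9]
width: 0.0005
```

```bash
python3 - <<'E'
from h import *
cv2.imwrite("pics/s2.png",cv2.resize(arm.camera("scene")[40:260,220:460],None,fx=2.6,fy=2.6)[:,:,::-1])
print(arm.observe()["force"],arm.observe()["eef_pos"])
E
```

```text
[-1.30709009  0.10182447 -1.76431408] [0.48581768 0.01599453 0.07129625]
```

View pics/s2.png

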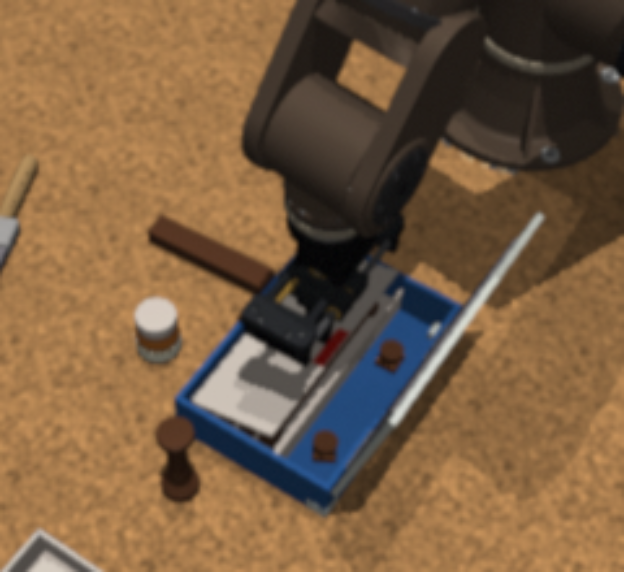

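The flap follows and is nearly flat; its edge sits just above the divider strip. I'll press it the rest of the way.

>>> step_arm:
  rows:
    - [0.1, 0, 0.3, 0, 0, 0]
    - [0, 0, 0.25, 0, 0, 0]
    - [0, 0, 0.2, 0, 0, 0]
    - [0, 0, 0.1, 0, 0, 0]
    - [0, 0, 0, 0, 0, 0]

```text
t: 6.03
eef_pos: [0.4863, 0.0176, 0.0515]
ee_rot: [0.702, 0.712, -0.0, -0.0]
force: [0.5, 0.2, -0.2]
width: 0.0007
```

>>> step_arm:
  rows:
    - [0, 0, 0.1, 0, 0, 0]
    - [0, 0, 0, 0, 0, 0]

```text
t: 6.2
eef_pos: [0.4866, 0.0176, 0.0502]
ee_rot: [0.702, 0.712, 0.0, 0.0]
force: [-0.8, -0.3, 6.5]
width: 0.0007
```

Hard contact at z = 0.0502 (6.5 N), which is the expected stop height. One small press more, then lift.

>>> step_arm:
  rows:
    - [0, 0, 0.05, 0, 0, 0]
    - [0, 0, 0, 0, 0, 0]

```text
t: 6.37
eef_pos: [0.4867, 0.0176, 0.05]
ee_rot: [0.702, 0.712, 0.0, 0.001]
force: [-5.9, 0.1, 23.3]
width: 0.0005
```

>>> step_arm:
  rows:
    - [0, 0, -0.5, 0, 0, 0]
    - [0, 0, -1, 0, 0, 0]
    - [0, 0, -1, 0, 0, 0]
    - [0, 0, -1, 0, 0, 0]
    - [0, 0, -1, 0, 0, 0]

```text
t: 6.78
eef_pos: [0.4863, 0.0177, 0.1623]
ee_rot: [0.702, 0.712, 0.0, 0.0]
force: [0.1, -0.5, 0.7]
width: 0.0001
```

>>> step_arm:
  rows:
    - [-0.5, 0, -1, 0, 0, 0]
    - [0, 0, -1, 0, 0, 0]
    - [0, 0, -1, 0, 0, 0]
    - [0, 0, -1, 0, 0, 0]
    - [0, 0, -1, 0, 0, 0]

```text
t: 7.2
eef_pos: [0.4864, 0.0051, 0.2874]
ee_rot: [0.702, 0.712, 0.0, 0.0]
force: [0.7, -0.2, 0.3]
width: 0.0011
```

>>> step_arm:
  rows:
    - [0, 0, -1, 0, 0, 0]
    - [0, 0, -1, 0, 0, 0]
    - [0, 0, 0, 0, 0, 0]

```text
t: 7.45
eef_pos: [0.4878, 0.0051, 0.3404]
ee_rot: [0.702, 0.712, 0.002, 0.003]
force: [-0.0, 0.4, 0.1]
width: 0.0004
```

```bash
python3 - <<'E'
from h import *
cv2.imwrite("pics/s3.png",cv2.resize(arm.camera("scene")[40:260,220:460],None,fx=2.6,fy=2.6)[:,:,::-1])
E
```

```text
(no output)
```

View pics/s3.png

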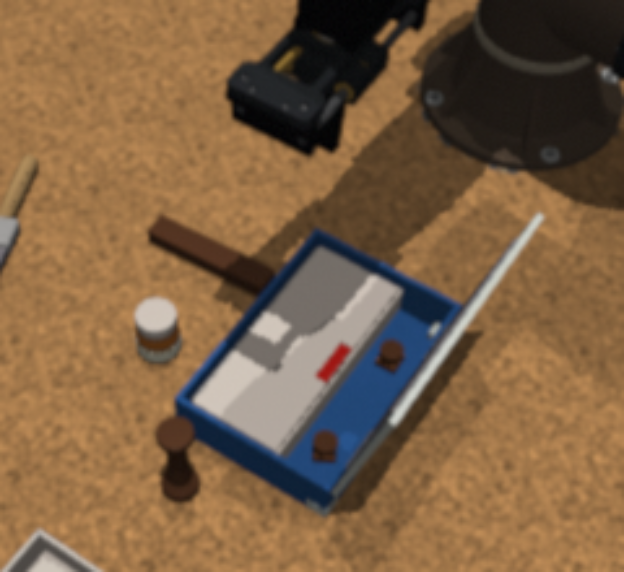

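The flap lies flat and the capitals are undisturbed. Next I'll cross over the lid to its outer side.

>>> step_arm:
  rows:
    - [1, 0, 0, 0, 0, 0]
    - [1, 0, 0, 0, 0, 0]
    - [1, 0, 0, 0, 0, 0]
    - [1, 0, 0, 0, 0, 0]
    - [1, 0, 0, 0, 0, 0]

```text
t: 7.92
eef_pos: [0.4843, 0.1312, 0.3349]
ee_rot: [0.702, 0.712, -0.0, -0.0]
force: [0.2, -0.8, -0.4]
width: 0.0007
```

>>> step_arm:
  rows:
    - [1, 0, 0, 0, 0, 0]
    - [1, 0, 0, 0, 0, 0]
    - [1, 0, 0, 0, 0, 0]
    - [0.6, 0, 0, 0, 0, 0]
    - [0, 0, 0, 0, 0, 0]

```text
t: 8.33
eef_pos: [0.483, 0.2223, 0.3346]
ee_rot: [0.701, 0.713, -0.001, -0.001]
force: [0.6, 0.6, 1.6]
width: 0.0007
```

>>> step_arm:
  rows:
    - [0, 0, 1, 0, 0, 0]
    - [0, 0, 1, 0, 0, 0]
    - [0, 0, 1, 0, 0, 0]
    - [0, 0, 1, 0, 0, 0]
    - [0, 0, 1, 0, 0, 0]

```text
t: 8.75
eef_pos: [0.483, 0.2193, 0.2092]
ee_rot: [0.702, 0.712, -0.0, -0.0]
force: [0.9, -0.1, 0.1]
width: 0.0003
```

>>> step_arm:
  rows:
    - [0, 0, 0.6, 0, 0, 0]
    - [0, 0, 0, 0, 0, 0]

```text
t: 8.92
eef_pos: [0.482, 0.2189, 0.1925]
ee_rot: [0.702, 0.712, -0.003, -0.001]
force: [-0.1, 0.6, 0.3]
width: 0.0004
```

```bash
python3 - <<'E'
from h import *
cv2.imwrite("pics/s4.png",cv2.resize(arm.camera("scene")[40:260,220:460],None,fx=2.6,fy=2.6)[:,:,::-1])
E
```

```text
(no output)
```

View pics/s4.png

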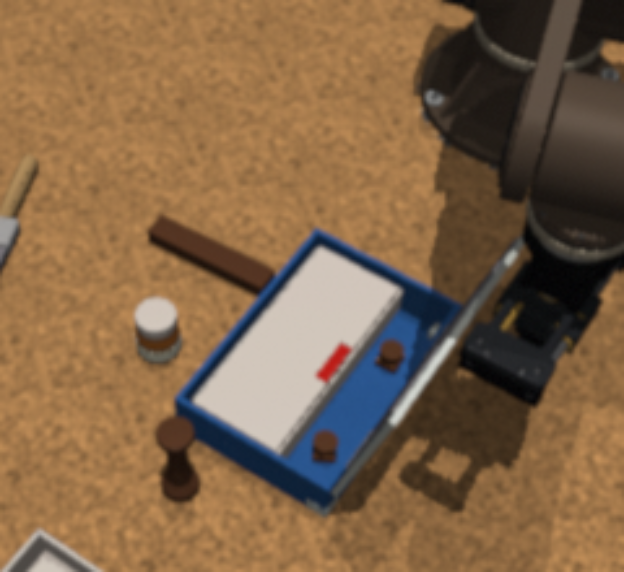

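The fingers are outside the lid, in front of its outer face, with no contact. I'll push toward -y.

>>> step_arm:
  rows:
    - [-0.5, 0, 0, 0, 0, 0]
    - [-0.5, 0, 0, 0, 0, 0]
    - [-0.5, 0, 0, 0, 0, 0]
    - [-0.3, 0, 0, 0, 0, 0]
    - [-0.3, 0, 0, 0, 0, 0]

```text
t: 9.38
eef_pos: [0.4847, 0.1667, 0.1968]
ee_rot: [0.702, 0.712, 0.001, 0.0]
force: [-0.8, 4.4, 3.3]
width: 0.0003
```

>>> step_arm:
  rows:
    - [-0.3, 0, 0, 0, 0, 0]
    - [-0.3, 0, 0, 0, 0, 0]
    - [-0.3, 0, 0, 0, 0, 0]
    - [-0.3, 0, 0, 0, 0, 0]
    - [-0.3, 0, 0, 0, 0, 0]

```text
t: 9.8
eef_pos: [0.4848, 0.1297, 0.1959]
ee_rot: [0.702, 0.712, 0.0, -0.0]
force: [0.5, 3.5, 3.0]
width: 0.0004
```

>>> step_arm:
  rows:
    - [-0.4, 0, 0, 0, 0, 0]
    - [-0.4, 0, 0, 0, 0, 0]
    - [-0.4, 0, 0, 0, 0, 0]
    - [-0.4, 0, 0, 0, 0, 0]
    - [-0.4, 0, 0, 0, 0, 0]

```text
t: 10.22
eef_pos: [0.4854, 0.0791, 0.1957]
ee_rot: [0.702, 0.712, -0.0, -0.0]
force: [-0.2, 3.8, -0.3]
width: 0.0005
```

```bash
python3 - <<'E'
from h import *
print(arm.observe()["eef_pos"],arm.observe()["force"])
cv2.imwrite("pics/s5.png",cv2.resize(arm.camera("scene")[40:260,220:460],None,fx=2.6,fy=2.6)[:,:,::-1])
E
```

```text
[0.48536824 0.07913338 0.19567468] [-0.2007417   3.8294575  -0.28675001]
```

View pics/s5.png

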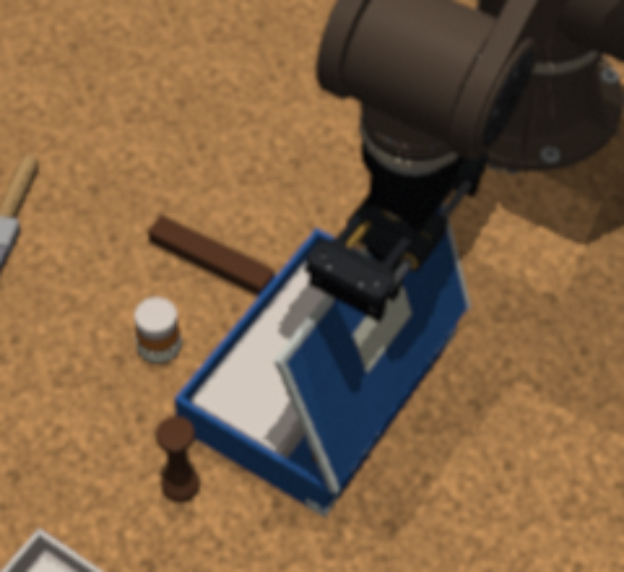

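The lid follows with about 4 N. Continuing along the arc.

>>> step_arm:
  rows:
    - [-0.45, 0, 0, 0, 0, 0]
    - [-0.45, 0, 0.05, 0, 0, 0]
    - [-0.45, 0, 0.2, 0, 0, 0]
    - [-0.5, 0, 0.3, 0, 0, 0]
    - [-0.45, 0, 0.35, 0, 0, 0]

```text
t: 10.68
eef_pos: [0.4865, 0.0214, 0.173]
ee_rot: [0.702, 0.712, 0.0, 0.0]
force: [0.1, 2.2, 0.0]
width: 0.0003
```

>>> step_arm:
  rows:
    - [-0.4, 0, 0.4, 0, 0, 0]
    - [-0.4, 0, 0.45, 0, 0, 0]
    - [-0.3, 0, 0.5, 0, 0, 0]
    - [-0.3, 0, 0.5, 0, 0, 0]
    - [-0.2, 0, 0.55, 0, 0, 0]

```text
t: 11.1
eef_pos: [0.487, -0.0188, 0.1125]
ee_rot: [0.702, 0.712, -0.0, 0.0]
force: [-0.6, -1.8, 1.3]
width: 0.0004
```

>>> step_arm:
  rows:
    - [-0.15, 0, 0.5, 0, 0, 0]
    - [-0.1, 0, 0.4, 0, 0, 0]
    - [0, 0, 0.3, 0, 0, 0]
    - [0, 0, 0.25, 0, 0, 0]
    - [0, 0, 0, 0, 0, 0]

```text
t: 11.52
eef_pos: [0.4865, -0.0237, 0.076]
ee_rot: [0.702, 0.712, -0.001, -0.001]
force: [0.2, -0.3, -0.2]
width: 0.0005
```

```bash
python3 - <<'E'
from h import *
print(arm.observe()["eef_pos"],arm.observe()["force"])
cv2.imwrite("pics/s6.png",cv2.resize(arm.camera("scene")[40:260,220:460],None,fx=2.6,fy=2.6)[:,:,::-1])
E
```

```text
[ 0.48653973 -0.02369929  0.07595308] [ 0.23585407 -0.32222964 -0.19537096]
```

View pics/s6.png

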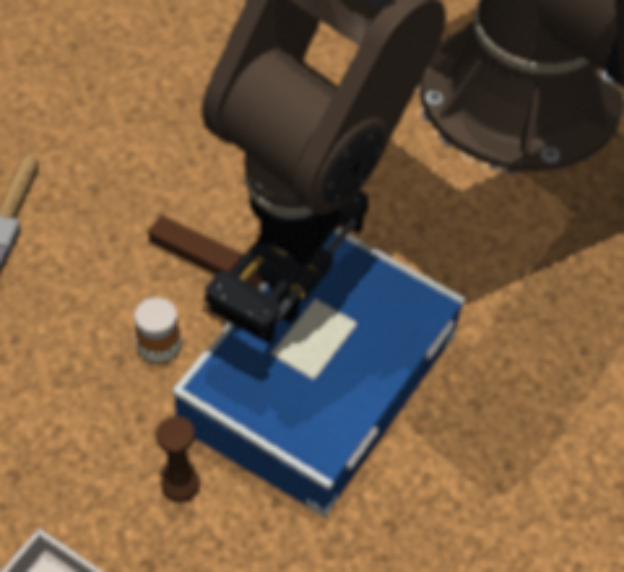

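The lid is almost shut. The tip is 6.5 mm above the expected closed surface, so I'll press in small steps.

>>> step_arm:
  rows:
    - [0, 0, 0.15, 0, 0, 0]
    - [0, 0, 0.08, 0, 0, 0]
    - [0, 0, 0, 0, 0, 0]

```text
t: 11.82
eef_pos: [0.4871, -0.0234, 0.0713]
ee_rot: [0.702, 0.712, 0.0, 0.0]
force: [0.1, -0.7, -0.4]
width: 0.0003
```

>>> step_arm:
  rows:
    - [0, 0, 0.05, 0, 0, 0]
    - [0, 0, 0, 0, 0, 0]

```text
t: 11.98
eef_pos: [0.4872, -0.0234, 0.0702]
ee_rot: [0.702, 0.712, 0.0, 0.0]
force: [0.6, -0.2, -0.6]
width: 0.0005
```

>>> step_arm:
  rows:
    - [0, 0, 0.04, 0, 0, 0]
    - [0, 0, 0, 0, 0, 0]

```text
t: 12.15
eef_pos: [0.4872, -0.0234, 0.0697]
ee_rot: [0.702, 0.712, 0.0, 0.0]
force: [-2.7, -0.7, 8.9]
width: 0.0004
```

>>> step_arm:
  rows:
    - [0, 0, 0.03, 0, 0, 0]
    - [0, 0, 0, 0, 0, 0]

```text
t: 12.32
eef_pos: [0.4872, -0.0234, 0.0696]
ee_rot: [0.702, 0.712, 0.0, 0.0]
force: [-4.4, 1.1, 20.5]
width: 0.0003
```

The lid is at its stop: z = 0.0696, against 0.0695 expected, with 20 N. Now I'll retreat and check.

>>> step_arm:
  rows:
    - [0, 0, -0.5, 0, 0, 0]
    - [0, 0, -1, 0, 0, 0]
    - [0, 0, -1, 0, 0, 0]
    - [0, 0, -1, 0, 0, 0]
    - [0, 0, -1, 0, 0, 0]

```text
t: 12.73
eef_pos: [0.4868, -0.0234, 0.1821]
ee_rot: [0.702, 0.712, 0.0, -0.0]
force: [-0.5, -0.2, -0.4]
width: 0.0006
```

>>> step_arm:
  rows:
    - [-1, 0, -1, 0, 0, 0]
    - [-1, 0, -1, 0, 0, 0]
    - [-1, 0, -1, 0, 0, 0]
    - [-1, 0, -1, 0, 0, 0]
    - [-1, 0, -1, 0, 0, 0]

```text
t: 13.15
eef_pos: [0.4885, -0.1494, 0.3073]
ee_rot: [0.702, 0.712, 0.0, 0.0]
force: [0.6, -0.7, 0.4]
width: 0.0003
```

>>> step_arm:
  rows:
    - [-1, 0, 0, 0, 0, 0]
    - [-1, 0, 0, 0, 0, 0]
    - [-1, 0, 0, 0, 0, 0]
    - [-1, 0, 0, 0, 0, 0]
    - [0, 0, 0, 0, 0, 0]

```text
t: 13.57
eef_pos: [0.4902, -0.2518, 0.3054]
ee_rot: [0.703, 0.711, -0.0, 0.0]
force: [-0.1, -0.4, -0.5]
width: 0.0005
```

```bash
python3 - <<'E'
from h import *
q=np.load("q.npy")
for n,(a,b,c,d) in {"scene":(40,260,220,460),"top":(130,300,200,420)}.items():
    I=arm.camera(n)[:,:,::-1].copy()
    k=3; J=cv2.resize(I,None,fx=k,fy=k,interpolation=cv2.INTER_CUBIC)
    for x in(-.13,.13):
        for X in (lidpt(x,.18,.009,0),lidpt(x,0,.009,0)):
            u,v=(proj(n,c2w(q,X))[0]+.5)*k-.5; cv2.circle(J,(int(u),int(v)),4,(0,255,255),1)
    cv2.imwrite(f"pics/{n}7.png",J[a*k:b*k,c*k:d*k][:600,:800])
E
```

```text
(no output)
```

View pics/scene7.png

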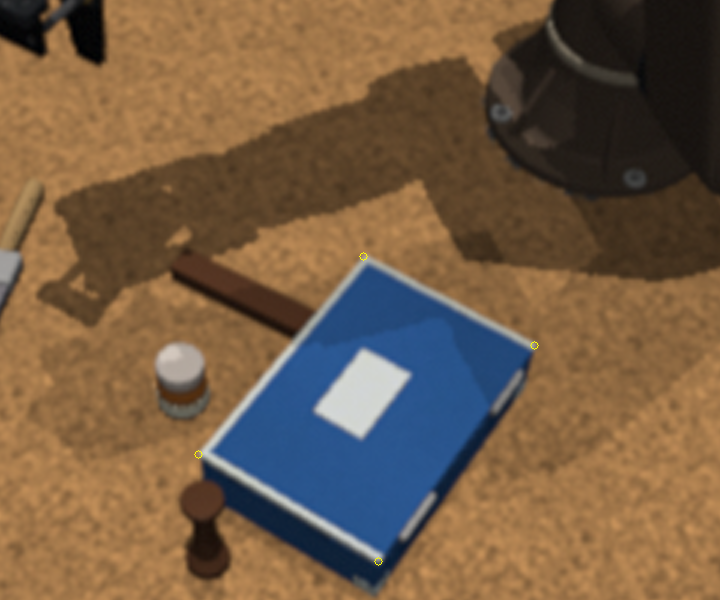

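View pics/top7.png

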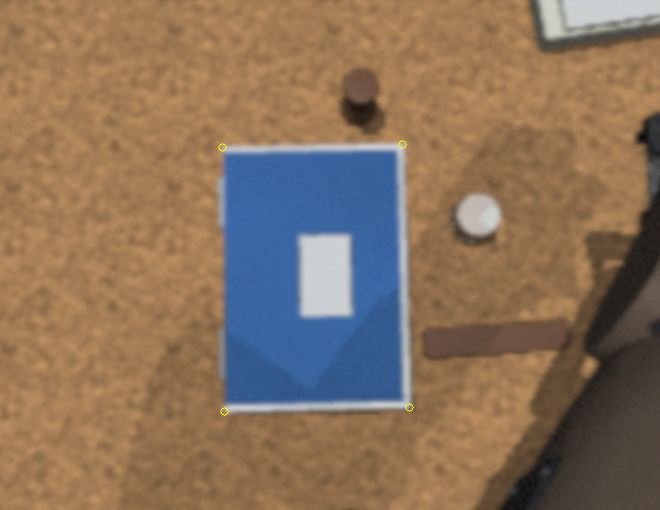

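The lid lies within about 1–2 px of the predicted shut outline in both views. The moulding, jar and column are where they were, and the arm is clear, so I'm handing in.

```bash
python3 -c "
from plant import arm
print(arm.hand_in())"
```

```text
the job is handed in; nothing more can be done
None
```

The case is packed: I folded the white flap flat first, then swung the blue lid fully shut, only pushing with the closed fingers. The job was handed in at about 13.7 s of the 56 s allowed.

- **Flap:** it stopped at tip height 50.0 mm, where 50 mm was expected. The press peaked at about 23 N, and the picture afterwards showed the flap flat with both capitals in place.
- **Lid:** it stopped at tip height 69.6 mm, where 69.5 mm was expected. The press peaked at about 20 N. After I backed off, its outline lay within about 1–2 px of the predicted shut outline in both camera views.
- **Surroundings:** the moulding, jar and column looked unmoved and the arm was clear of everything. I did not re-measure the brush, loupe or swatch box, but no move went near them.

No check failed or disagreed. The contents can't be seen with the lid shut, so the flap and capitals were last checked just before closing.

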